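# Clamp the hinge block in the drill vice

### The arm

A 6-joint arm with a two-finger parallel gripper is mounted at the origin on the work surface. World frame = base frame: x ahead of the robot, y to its left, z up, the work surface at z = 0. Lengths are in m, angles in degrees, forces in N, time in s.
With the tool pointing down it reaches from about 0.25 to 0.725 m from the base axis. Payload 9.7 kg.
Tool frame: the origin (TCP) lies on the centre line of the jaws, within the pads' length; the fingertips stand 19 mm ahead of it and the grasp point (between the pads) is the TCP (bot.tcp_to_tips is the z of the fingertips in the tool frame, in m); z points along the fingers, y is the line along which they close (so a half turn about z gives the same grasp; the last joint's range is limited). The gripper opens to 85 mm and grips with 20 to 120 N. Pads are 22 mm wide; open, the fingers measure 114 mm over their backs; the gripper's body (76 mm by 85 mm) begins 54 mm behind the grasp point. The pads swing forward as they close: fully open they stand 13 mm farther back than shut.
Start: joints at [-68.01, 4.979, 10.078, 95.1, 0, 90], TCP at [0.206, -0.51, 0.25] pointing down, gripper open.
Joint ranges: [-179.16, 179.16], [-48.56, 103.87], [-65.8, 70.77], [-126.05, 130.52], [-82.76, 87.17], [-180, 180]. Speed limits (degrees/s): [127.2, 127.2, 147.25, 180, 180, 180].

### API

Orientations are given as [roll, pitch, yaw] about the fixed x, y, z axes, in that order (R = Rz(yaw) Ry(pitch) Rx(roll)).
In Python, from workcell import bot gives the robot as it stands. The module is installed in compiled form; this text tells all that it offers.
- The arm moves only by the tool play_rows, never from a script. Its argument "increments" is a list of rows, each an object with "slide": the shift along the tool's x, y, z in mm, a list of three; "angular": the turn, a rotation vector about the tool's x, y, z in degrees, a list of three; "claw": the opening, from -1 (shut) to 1 (fully open). In form: [{"slide": [x, y, z], "angular": [rx, ry, rz], "claw": claw}, ...]. A call has 1 to 8 rows; each row shifts and turns the commanded pose from where the row before left it, along the tool's axes as they then stand; what a row does not reach is not made up. A row lasts 1/10 s, in which the tool goes at most 50 mm and 8.59 degrees, less where a joint would pass 70% of its speed; a pose out of reach is approached as far as the arm can. A call is refused whole if a number of a shift passes 50 or a number of a turn 8.59, either way. A call with a gripper value outside its range is refused whole. The fingers move at their own pace and stop on an object; "squeeze" is the grip in N (left out, the last holds). Time passes only in rows, so rows that do not move let the fingers close. It gives the time, the measured TCP pose, the force, the opening and the grip force at its end, in the units of the state.
- bot.get_obs(): the state, without advancing time (a new reading comes with each control period).
- bot.camera(name): name is "side" or "top"; returns the picture (384x512x3 uint8, red, green, blue); there is no depth.
- bot.camera_info(name): a dict with "fovy" (degrees; the focal length in pixels is half the picture's height over the tangent of half this angle, whatever the lens; pixels are square), "cx", "cy" (the principal point, pixels), "R" (3x3) and "t" (3): a world point X has camera coordinates R X + t. Camera axes: x right, y down, z forward; pixel columns grow to the right and rows downward; lengths in m; the calibration is good to about 2 mm. A picture is of the moment at which its call begins. camera_info takes no time and is no camera call.
- bot.job_done(): hands the job in; it is judged then, once.
The state is a dict: "time": time; "q": joint angles; "qd": joint speeds; "joint_efforts": joint torques, N m; "ee_pos": TCP position; "tcp_rot": TCP orientation; "wrist_force": force on the tool from outside, world axes, zero at the start; "torque": the same for the moment, N m; "opening": finger opening in m; "grasp_force": force on a finger pad.
Only numpy, scipy, OpenCV 4.12 (cv2) and the standard library are available. Lean on these libraries where they do the work, as an engineer would, in place of code of your own. Each camera call takes 0.05 s, during which the arm holds its last target. There are 200 camera calls.

### The job

Slide the vice's moving jaw fully open to its stop, take the hinge block (the one with the round barrel along its top) from the rack and stand it, barrel up, on the vice bed between the jaws, its length along the slide and midway across the jaws. It fits between the jaws only if held by its long sides, while the rack lets you hold it only by its ends, so set it down on the rubber pad and take it again. Then push the moving jaw home and hold a steady firm push (10 to 20 N at its grip) for a moment so that the block is pressed tight against the fixed jaw, without ramming it (keep well under 40 N), and let go; leave the other two blocks in the rack.

Things in the scene. Friction and masses are not known exactly. Their poses are not given: they have to be found in the camera images.
- bed (a point): Top of the vice bed, a fixed blue drill vice on the bench, 30 mm above the bench. The point lies midway across the jaws (60 mm wide) and midway in the fully open gap (72 mm). Its y axis is the slide direction and points to the fixed jaw, z up; the fixed jaw's face is 36 mm from it along +y. The jaw tops are 40 mm above the bed. The bed is 110 mm wide (x) and 250 mm long.
- jaw (a joint): Sliding jaw of the vice, m. 0 = fully open at its stop (gap 72 mm); grows along +y of the bed towards the fixed jaw, to 62 mm. Starts at 25 to 50 mm. It drags with about 5 N and stays where it is left. Of a push at its grip, all but that drag reaches the block; a gripper that stops on contact may relax, so see that the push is really held.
- jaw_grip (a point): Centre of the upright steel grip on the sliding jaw: a plate 16 mm thick along the slide, 30 mm across, 44 mm tall, rising from the jaw's flat top (22 mm below this point). It lies 43 mm behind the sliding jaw's face. Axes as those of the bed; moves with the jaw.
- hinge_mid (a point): Centre of the hinge block, half-way up (22 mm above its underside): a loose bare aluminium block, 58 mm long (its x), 30 mm wide (its y), 34 mm high, with a barrel of 20 mm diameter lying along its top, so 44 mm high in all (z); about 200 g. Its ends and long sides are flat; either end may face the fixed jaw. It starts in any of the three slots of the rack.
- rack: Wooden rack fixed on the bench, origin at the centre of its underside, 70 mm (x) by 142 mm (y). Three slots side by side along y, 42 mm apart, floor 6 mm above the bench; the walls between them are 7 mm thick, 44 mm long (x) and reach 46 mm above the bench. Each slot, 35 mm wide, holds one block, its length along x, the ends standing 7 mm out past the walls. The block lifts straight up.
- flat_block: Another block of 58 x 30 x 44 mm, plain with a flat top, in the rack: to be left there. Origin at the centre of its underside.
- stud_block: Another block of 58 x 30 mm, 46 mm tall over two short studs on its top, in the rack: to be left there. Origin at the centre of its underside.
- pad: Flat black rubber pad fixed on the bench, 120 x 120 x 4 mm, kept clear, for setting a part down. Origin at the centre of its underside.
Mind the look-alikes: they are no part of the job. What is shaped like the part that bears hinge_mid but orange, pink or yellow is not meant.

How it is judged:
By the outcome, as a careful person would: the job done as asked, in the order asked, and still so for the second after the job is handed in, with the robot touching nothing.
It also fails if it takes over 72 s, if anything falls off the work surface, if the arm or the gripper's body presses on something with over 40 N, if the wrist force passes 120 N, or if a joint passes its speed limit or range.

## Working session

There is one attempt and no reset: what is moved stays moved. The work goes in short steps, Python scripts to look and compute and a tool call to move; the robot and the scene stay as the last step left them, time stands still between calls to the robot, and variables do not carry over. Pictures are saved under pics/ and viewed, at most 10 in all, crops included, and the job is handed in when it is done.

Besides the shell and the picture viewer there is one more tool, called after "Call:" as name([rows], argument=value, ...), one row to a line, values as JSON. play_rows: Moves the arm, as the interface text tells. Its arguments: {"type":"object","properties":{"increments":{"type":"array"},"squeeze":{"type":"number"}},"required":["increments"]}

```bash
mkdir -p pics; python3 - <<'E'
from workcell import bot
import cv2
for n in("top","side"):
    i=bot.camera_info(n);print(n,i)
    cv2.imwrite(f"pics/{n}0.png",cv2.resize(bot.camera(n)[:,:,::-1],(800,600),interpolation=cv2.INTER_CUBIC))
print(bot.get_obs())
E
```

```text
top {'fovy': 54.175477867465816, 'cx': 259.17785111393175, 'cy': 189.64485043211673, 'R': array([[-0.01422072, -0.99982786, -0.01191747],
       [-0.99463536,  0.01536618, -0.10229556],
       [ 0.10246108,  0.01039882, -0.99468266]]), 't': array([-0.04443802,  0.53832068,  0.83039959])}
side {'fovy': 57.829121619517664, 'cx': 254.16970266716015, 'cy': 189.91041807889962, 'R': array([[ 0.99798396, -0.06219316, -0.01265029],
       [-0.05338534, -0.71482325, -0.69726445],
       [ 0.03432235,  0.69653408, -0.71670234]]), 't': array([-0.56610861,  0.08082814,  0.93737304])}
{'time': 0.1, 'q': array([-6.80098204e+01,  5.00887583e+00,  1.00374327e+01,  9.50993528e+01,
       -8.66710391e-04,  8.99986207e+01]), 'qd': array([ 0.09578232,  0.08672068,  0.12281525,  0.04396366, -0.00760258,
        0.04162641]), 'joint_efforts': array([-2.43284740e-03, -5.21563447e+01,  4.65652013e+01,  1.60607463e-02,
       -9.95236678e-05,  3.74374213e-05]), 'ee_pos': array([ 0.2058717 , -0.50981263,  0.24963107]), 'tcp_rot': array([-1.79929204e+02,  8.65005480e-04,  2.19915599e+01]), 'wrist_force': array([ 0.71185038,  0.00765214, -0.42216736]), 'torque': array([-0.05021361, -0.01646792, -0.03488531]), 'grasp_force': 0.0, 'opening': 0.0853433339899888}
```

View pics/top0.png

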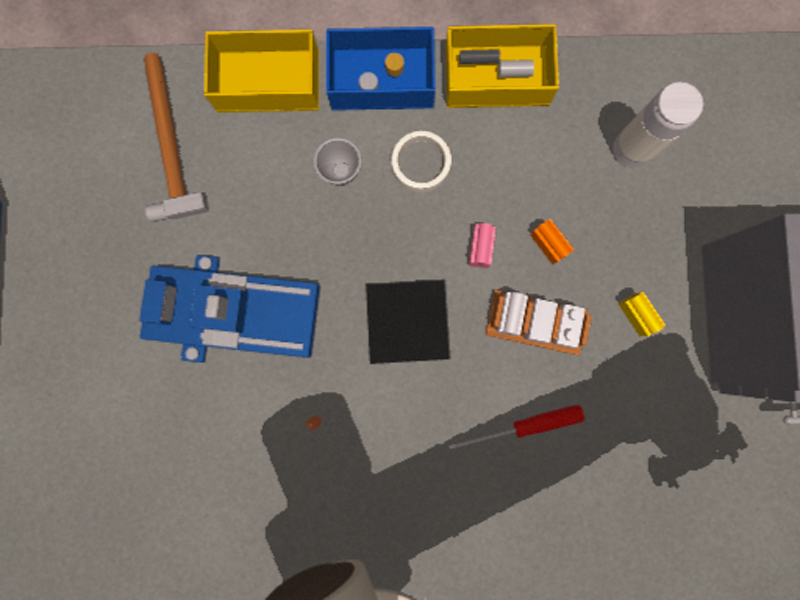

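View pics/side0.png

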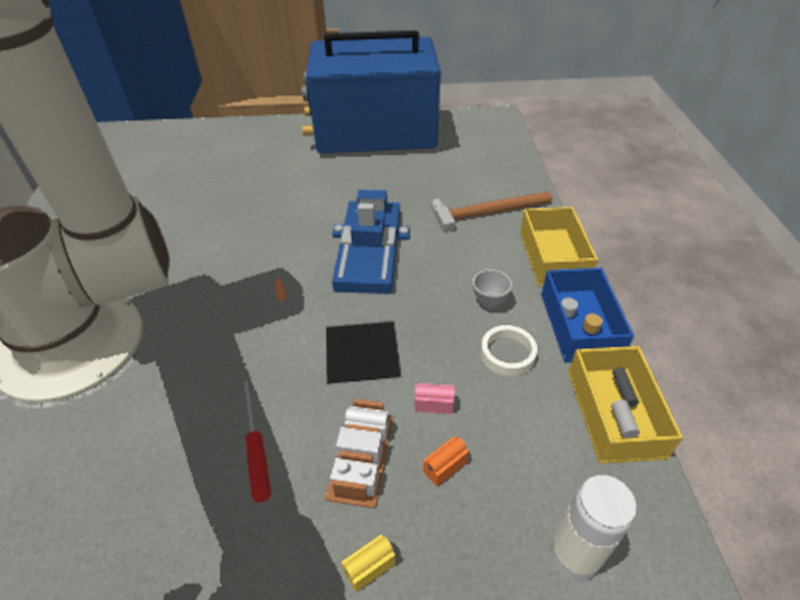

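The top view shows the vice around (230,310) with its fixed jaw on the left, the grip at (216,306), the pad at (408,321), and the hinge block in the leftmost rack slot at (511,313). I'll zoom in to get exact corners.

```bash
python3 - <<'E'
from workcell import bot
import cv2, numpy as np
t=bot.camera("top")[:,:,::-1]; s=bot.camera("side")[:,:,::-1]
def crop(im,x,y,w,h,f):
    o=cv2.resize(im[y:y+h,x:x+w],None,fx=f,fy=f,interpolation=cv2.INTER_CUBIC)
    for k in range(0,w,10): cv2.line(o,(k*f,0),(k*f,6 if k%50 else 14),(0,255,0),1);cv2.putText(o,str(x+k),(k*f,18),0,.33,(0,255,0),1)
    for k in range(0,h,10): cv2.line(o,(0,k*f),(6,k*f),(0,255,0),1);cv2.putText(o,str(y+k),(8,k*f+4),0,.33,(0,255,0),1)
    return o
cv2.imwrite("pics/v.png",crop(t,85,160,124,76,6))
a=crop(t,305,178,80,52,5); b=crop(s,205,250,50,75,7); c=crop(s,205,115,60,75,7)
cv2.imwrite("pics/r.png",np.hstack([np.vstack([a,np.zeros((525-260,400,3),np.uint8)]),b]))
cv2.imwrite("pics/s.png",c)
E
```

```text
(no output)
```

View pics/v.png

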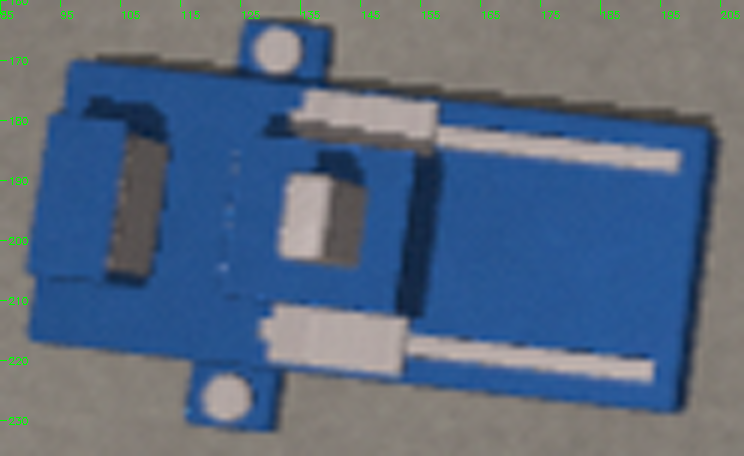

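View pics/r.png

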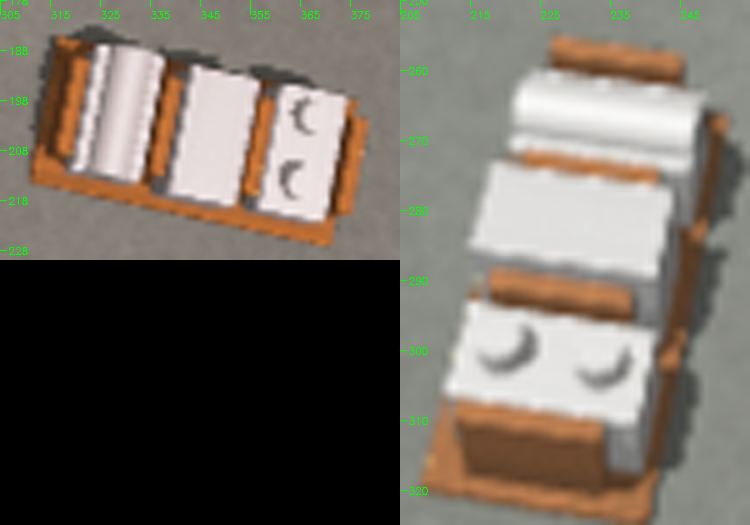

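```bash
cat > h.py <<'E'
from workcell import bot
import numpy as np
def bp(n,pts,z):
    i=bot.camera_info(n);f=192/np.tan(np.radians(i["fovy"]/2));R,t=i["R"],i["t"];c=-R.T@t
    p=np.atleast_2d(pts).astype(float)
    d=np.c_[(p[:,0]-i["cx"])/f,(p[:,1]-i["cy"])/f,np.ones(len(p))]@R
    return c+d*((z-c[2])/d[:,2])[:,None]
def proj(n,X):
    i=bot.camera_info(n);f=192/np.tan(np.radians(i["fovy"]/2));Y=np.atleast_2d(X)@i["R"].T+i["t"]
    return Y[:,:2]/Y[:,2:]*f+[i["cx"],i["cy"]]
E
python3 - <<'E'
from h import *
np.set_printoptions(precision=4,suppress=True)
V=lambda p:(np.array(p)-2.5)/6+[85,160]
K=lambda p:(np.array(p)-2)/5+[305,178]
S=lambda p:(np.array(p)-3)/7+[205-400/7,250]
def sh(l,P): print(l,P[:,:2].tolist() and np.round(P[:,:2]*1000,1).tolist(),"c",np.round(P.mean(0)[:2]*1000,1))
i=bot.camera_info("top");print(-i["R"].T@i["t"])
sh("bed",bp("top",V([(70,62),(716,128),(682,410),(30,340)]),.03))
sh("fixed top",bp("top",V([(48,115),(128,121),(106,278),(30,274)]),.07))
sh("fixed foot",bp("top",V([(168,140),(148,284)]),.03))
sh("grip",bp("top",V([(290,174),(332,177),(321,262),(279,256)]),.114))
sh("jaw",bp("top",V([(235,150),(415,150),(395,312),(220,297)]),.07))
sh("flat",bp("top",K([(193,66),(262,77),(240,207),(170,196)]),.05))
sh("stud",bp("top",K([(277,82),(350,95),(328,222),(258,208)]),.05))
sh("hinge",bp("top",K([(97,43),(165,53),(143,184),(73,170)]),.04))
sh("rackbase",bp("top",K([(55,37),(30,180),(330,245),(368,120)]),.006))
sh("pad",bp("top",np.array([(366,284),(444,280),(449,358),(370,363)])*.64,.004))
sh("flat side",bp("side",S([(493,158),(672,186),(658,278),(470,250)]),.05))
sh("stud side",bp("side",S([(467,298),(657,330),(635,425),(443,395)]),.05))
E
```

```text
[ 0.4497 -0.0613  0.8805]
bed [[588.8, 322.0], [559.3, 73.7], [452.6, 86.4], [482.5, 334.0]] c [520.8 204. ]
fixed top [[562.8, 311.4], [560.1, 282.0], [503.0, 288.4], [504.8, 316.2]] c [532.7 299.5]
fixed foot [[558.0, 283.4], [503.1, 289.6]] c [530.5 286.5]
grip [[534.9, 206.9], [533.6, 192.4], [504.4, 195.7], [506.7, 210.2]] c [519.9 201.3]
jaw [[548.9, 242.6], [547.9, 176.9], [489.1, 183.3], [495.5, 246.8]] c [520.3 212.4]
flat [[529.8, -238.9], [524.4, -269.2], [467.2, -257.2], [472.5, -226.7]] c [ 498.5 -248. ]
stud [[522.1, -275.8], [515.9, -307.7], [460.1, -295.5], [466.6, -265.1]] c [ 491.2 -286. ]
hinge [[541.8, -198.4], [536.8, -228.7], [478.2, -216.9], [484.9, -185.9]] c [ 510.5 -207.5]
rackbase [[548.7, -184.4], [482.0, -170.8], [450.0, -308.4], [507.6, -328.6]] c [ 497.1 -248.1]
pad [[559.6, 6.3], [563.8, -111.3], [446.9, -116.2], [441.2, 1.2]] c [502.9 -55. ]
flat side [[474.2, -223.4], [529.7, -237.1], [524.3, -268.0], [467.5, -254.7]] c [ 498.9 -245.8]
stud side [[466.9, -270.6], [523.4, -284.8], [516.0, -313.7], [460.5, -300.8]] c [ 491.7 -292.5]
```

View pics/s.png

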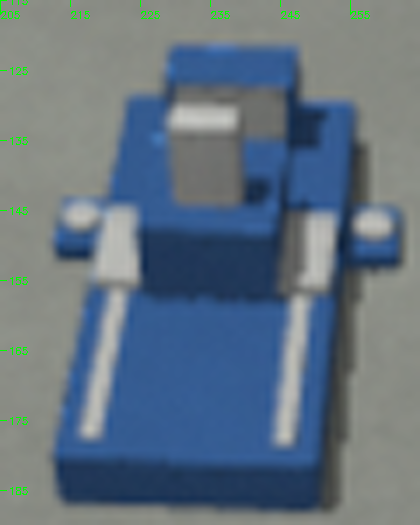

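The zoomed views give these poses:
- **Vice:** the bed point is at about (526.5, 250.1) mm with yaw −6.8°, and the jaw is about 30 mm closed. The jaw grip's top centre is at (520, 201).
- **Hinge block:** it's at about (509.5, −207) mm with yaw −12.3°.
- **Pad:** its centre is at (503, −55).

Next I turn the tool and move to the front of the grip with the fingers shut.

Call:
play_rows([
  {"slide":[0,0,0],"angular":[0,0,-7.65],"claw":-1},
  {"slide":[0,0,0],"angular":[0,0,-7.65],"claw":-1},
  {"slide":[0,0,0],"angular":[0,0,-7.65],"claw":-1},
  {"slide":[0,0,0],"angular":[0,0,-7.65],"claw":-1},
  {"slide":[0,0,0],"angular":[0,0,-7.65],"claw":-1},
  {"slide":[0,0,0],"angular":[0,0,-7.65],"claw":-1},
  {"slide":[0,0,0],"angular":[0,0,-7.65],"claw":-1},
  {"slide":[0,0,0],"angular":[0,0,-7.65],"claw":-1},
], squeeze=40)

```text
time: 1.0
ee_pos: [0.2059, -0.5099, 0.2501]
tcp_rot: [-180.0, -0.0, 83.5]
wrist_force: [0.3, -0.5, -0.4]
opening: -0.0002
grasp_force: 0.0
```

Call:
play_rows([
  {"slide":[42.9,12.7,0],"angular":[0,0,0],"claw":-1},
  {"slide":[42.9,12.7,0],"angular":[0,0,0],"claw":-1},
  {"slide":[42.9,12.7,0],"angular":[0,0,0],"claw":-1},
  {"slide":[42.9,12.7,0],"angular":[0,0,0],"claw":-1},
  {"slide":[42.9,12.7,0],"angular":[0,0,0],"claw":-1},
  {"slide":[42.9,12.7,0],"angular":[0,0,0],"claw":-1},
])

```text
time: 1.6
ee_pos: [0.3123, -0.2618, 0.2502]
tcp_rot: [180.0, 0.0, 83.2]
wrist_force: [0.8, -0.3, 0.2]
opening: 0.0002
grasp_force: 0.0
```

Call:
play_rows([
  {"slide":[42.9,12.7,0],"angular":[0,0,0],"claw":-1},
  {"slide":[42.9,12.7,0],"angular":[0,0,0],"claw":-1},
  {"slide":[42.9,12.7,0],"angular":[0,0,0],"claw":-1},
  {"slide":[42.9,12.7,0],"angular":[0,0,0],"claw":-1},
  {"slide":[42.9,12.7,0],"angular":[0,0,0],"claw":-1},
  {"slide":[42.9,12.7,0],"angular":[0,0,0],"claw":-1},
])

```text
time: 2.2
ee_pos: [0.4186, -0.015, 0.2504]
tcp_rot: [180.0, 0.0, 83.2]
wrist_force: [0.9, -1.0, 0.7]
opening: 0.0002
grasp_force: 0.0
```

Call:
play_rows([
  {"slide":[42.9,12.7,0],"angular":[0,0,0],"claw":-1},
  {"slide":[42.9,12.7,0],"angular":[0,0,0],"claw":-1},
  {"slide":[42.9,12.7,0],"angular":[0,0,0],"claw":-1},
  {"slide":[42.9,12.7,0],"angular":[0,0,0],"claw":-1},
  {"slide":[42.9,12.7,0],"angular":[0,0,0],"claw":-1},
  {"slide":[42.9,12.7,0],"angular":[0,0,0],"claw":-1},
  {"slide":[0,0,40],"angular":[0,0,0],"claw":-1},
  {"slide":[0,0,40],"angular":[0,0,0],"claw":-1},
])

```text
time: 3.0
ee_pos: [0.5255, 0.2314, 0.1695]
tcp_rot: [179.9, -0.1, 83.3]
wrist_force: [-0.6, -0.6, 0.2]
opening: -0.0006
grasp_force: 0.0
```

```bash
python3 - <<'E'
from workcell import bot
import cv2, numpy as np
s=bot.camera("side")[:,:,::-1];t=bot.camera("top")[:,:,::-1]
cv2.imwrite("pics/c1.png",np.hstack([cv2.resize(s[70:190,190:290],(400,480),interpolation=3),cv2.resize(t[140:260,80:180],(400,480),interpolation=3)]))
E
```

```text
(no output)
```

View pics/c1.png

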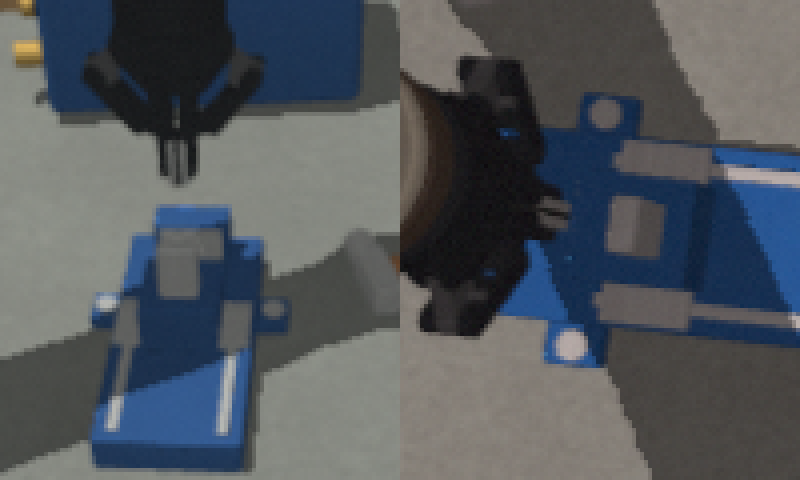

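The shut fingers are in front of the grip and centred on it. I'll lower them and push the jaw open.

Call:
play_rows([
  {"slide":[0,0,35],"angular":[0,0,0],"claw":-1},
  {"slide":[0,0,25],"angular":[0,0,0],"claw":-1},
  {"slide":[0,0,11],"angular":[0,0,0],"claw":-1},
  {"slide":[0,0,0],"angular":[0,0,0],"claw":-1},
  {"slide":[-4,0,0],"angular":[0,0,0],"claw":-1},
  {"slide":[-4,0,0],"angular":[0,0,0],"claw":-1},
  {"slide":[-4,0,0],"angular":[0,0,0],"claw":-1},
  {"slide":[-3,0,0],"angular":[0,0,0],"claw":-1},
])

```text
time: 3.9
ee_pos: [0.5236, 0.2154, 0.1013]
tcp_rot: [179.9, -0.2, 83.2]
wrist_force: [-0.7, 5.5, 4.6]
opening: -0.0001
grasp_force: 2.7
```

Call:
play_rows([
  {"slide":[-3,0,0],"angular":[0,0,0],"claw":-1},
  {"slide":[-3,0,0],"angular":[0,0,0],"claw":-1},
  {"slide":[-3,0,0],"angular":[0,0,0],"claw":-1},
  {"slide":[-3,0,0],"angular":[0,0,0],"claw":-1},
  {"slide":[-2,0,0],"angular":[0,0,0],"claw":-1},
  {"slide":[-2,0,0],"angular":[0,0,0],"claw":-1},
])

```text
time: 4.5
ee_pos: [0.5216, 0.1996, 0.1013]
tcp_rot: [179.9, -0.2, 83.2]
wrist_force: [-1.1, 5.0, 4.8]
opening: -0.0001
grasp_force: 2.7
```

Call:
play_rows([
  {"slide":[0,0,-4],"angular":[0,0,0],"claw":-1},
  {"slide":[-2,0,0],"angular":[0,0,0],"claw":-1},
  {"slide":[-2,0,0],"angular":[0,0,0],"claw":-1},
  {"slide":[-2,0,0],"angular":[0,0,0],"claw":-1},
  {"slide":[-2,0,0],"angular":[0,0,0],"claw":-1},
  {"slide":[-1.5,0,0],"angular":[0,0,0],"claw":-1},
])

```text
time: 5.1
ee_pos: [0.5202, 0.1915, 0.1046]
tcp_rot: [179.9, -0.3, 83.3]
wrist_force: [0.9, 20.6, -1.6]
opening: -0.0001
grasp_force: 10.2
```

```bash
python3 -c "
from workcell import bot
print(bot.tcp_to_tips,bot.get_obs()['wrist_force'],bot.get_obs()['ee_pos'])"
```

```text
0.019 [ 0.87931358 20.61940694 -1.55518343] [0.52020973 0.19150446 0.10459948]
```

Call:
play_rows([
  {"slide":[-1,0,0],"angular":[0,0,0],"claw":-1},
  {"slide":[0,0,0],"angular":[0,0,0],"claw":-1},
])

```text
time: 5.3
ee_pos: [0.5202, 0.1915, 0.1046]
tcp_rot: [179.9, -0.4, 83.3]
wrist_force: [0.5, 19.9, -1.6]
opening: -0.0002
grasp_force: 10.0
```

The jaw is at its stop: it doesn't move under about 20 N. Next I go to the rack.

Call:
play_rows([
  {"slide":[4,0,0],"angular":[0,0,0],"claw":-1},
  {"slide":[0,0,-40],"angular":[0,0,0],"claw":-1},
  {"slide":[0,0,-40],"angular":[0,0,0],"claw":-0.5},
  {"slide":[0,0,-10],"angular":[0,0,5.5],"claw":0},
])

```text
time: 5.7
ee_pos: [0.5211, 0.1924, 0.1985]
tcp_rot: [179.7, -0.1, 77.6]
wrist_force: [-0.2, -0.1, -0.3]
opening: 0.0284
grasp_force: 0.0
```

Call:
play_rows([
  {"slide":[-43.8,8.3,0],"angular":[0,0,0],"claw":1},
  {"slide":[-43.8,8.3,0],"angular":[0,0,0],"claw":1},
  {"slide":[-43.8,8.3,0],"angular":[0,0,0],"claw":1},
  {"slide":[-43.8,8.3,0],"angular":[0,0,0],"claw":1},
  {"slide":[-43.8,8.3,0],"angular":[0,0,0],"claw":1},
  {"slide":[-43.8,8.3,0],"angular":[0,0,0],"claw":1},
  {"slide":[-43.8,8.3,0],"angular":[0,0,0],"claw":1},
  {"slide":[-43.8,8.3,0],"angular":[0,0,0],"claw":1},
])

```text
time: 6.5
ee_pos: [0.5095, -0.1663, 0.194]
tcp_rot: [180.0, 0.0, 77.7]
wrist_force: [1.1, 0.1, 0.0]
opening: 0.0855
grasp_force: 0.0
```

Call:
play_rows([
  {"slide":[-43.8,8.3,0],"angular":[0,0,0],"claw":1},
  {"slide":[0,0,30],"angular":[0,0,0],"claw":1},
  {"slide":[0,0,30],"angular":[0,0,0],"claw":1},
  {"slide":[0,0,0],"angular":[0,0,0],"claw":1},
])

```text
time: 6.9
ee_pos: [0.5068, -0.2087, 0.1298]
tcp_rot: [-179.6, -0.0, 77.6]
wrist_force: [-0.7, 0.4, 0.0]
opening: 0.0851
grasp_force: 0.0
```

```bash
python3 - <<'E'
from workcell import bot
import cv2, numpy as np
s=bot.camera("side")[:,:,::-1];t=bot.camera("top")[:,:,::-1]
cv2.imwrite("pics/c2.png",np.hstack([cv2.resize(s[200:330,180:280],(400,520),interpolation=3),cv2.resize(t[130:260,290:390],(400,520),interpolation=3)]))
E
```

```text
(no output)
```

View pics/c2.png

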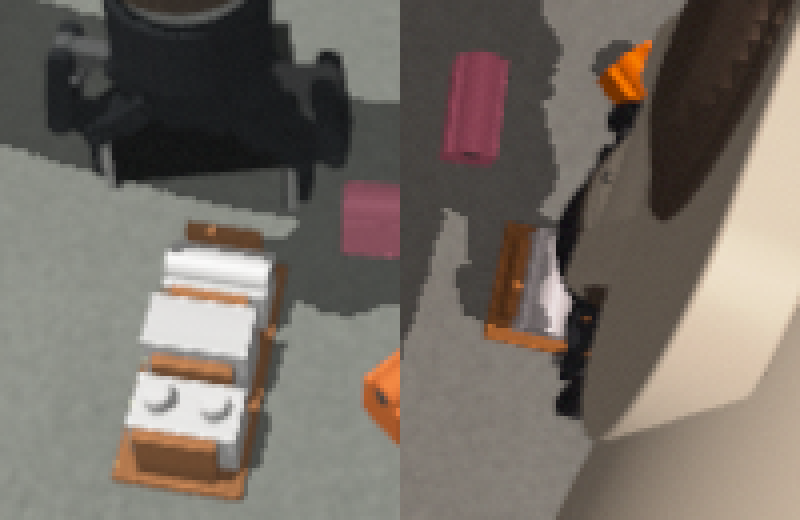

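```bash
python3 - <<'E'
from h import *
S=lambda p:(np.array(p)-3)/7+[205-400/7,250]
P=bp("side",S([(527,72),(705,97)]),.047);print(P, P.mean(0)-[0.0015,.0068,0])
for d in(.0,.01,.019):
    yw=np.radians(77.6);ty=np.array([np.sin(yw),-np.cos(yw),0])
    o=bot.get_obs()["ee_pos"]-[0,0,d];print(d,proj("side",[o-.0427*ty,o+.0427*ty]))
E
```

```text
[[ 0.48455704 -0.1906534   0.047     ]
 [ 0.5415779  -0.20404965  0.047     ]] [ 0.51156747 -0.20415153  0.047     ]
0.0 [[210.91633958 240.74824376]
 [251.71375564 245.70663418]]
0.01 [[211.40423835 243.58673872]
 [251.7998024  248.53477987]]
0.019 [[211.83517797 246.093857  ]
 [251.87578396 251.03210714]]
```

The grip lines up with the hinge block to within a few mm. I'll correct that and descend.

Call:
play_rows([
  {"slide":[4,3.4,0],"angular":[0,0,0],"claw":1},
  {"slide":[0,0,30],"angular":[0,0,0],"claw":1},
  {"slide":[0,0,25],"angular":[0,0,0],"claw":1},
  {"slide":[0,0,20],"angular":[0,0,0],"claw":1},
  {"slide":[0,0,14],"angular":[0,0,0],"claw":1},
  {"slide":[0,0,0],"angular":[0,0,0],"claw":1},
])

```text
time: 7.6
ee_pos: [0.513, -0.2049, 0.0436]
tcp_rot: [-179.9, -0.0, 77.7]
wrist_force: [0.9, -0.7, 0.5]
opening: 0.0852
grasp_force: 0.0
```

Call:
play_rows([
  {"slide":[0,0,0],"angular":[0,0,0],"claw":0},
  {"slide":[0,0,0],"angular":[0,0,0],"claw":-0.5},
  {"slide":[0,0,0],"angular":[0,0,0],"claw":-1},
  {"slide":[0,0,0],"angular":[0,0,0],"claw":-1},
  {"slide":[0,0,0],"angular":[0,0,0],"claw":-1},
], squeeze=50)

```text
time: 8.1
ee_pos: [0.514, -0.2057, 0.0462]
tcp_rot: [179.9, 0.0, 77.7]
wrist_force: [-1.9, 1.4, 7.8]
opening: 0.0563
grasp_force: 54.8
```

Call:
play_rows([
  {"slide":[0,0,-5],"angular":[0,0,0],"claw":-1},
  {"slide":[0,0,-10],"angular":[0,0,0],"claw":-1},
  {"slide":[0,0,-20],"angular":[0,0,0],"claw":-1},
  {"slide":[0,0,-30],"angular":[0,0,0],"claw":-1},
  {"slide":[0,0,-30],"angular":[0,0,0],"claw":-1},
  {"slide":[0,0,-10],"angular":[0,0,0],"claw":-1},
  {"slide":[0,0,0],"angular":[0,0,0],"claw":-1},
])

```text
time: 8.8
ee_pos: [0.514, -0.2058, 0.151]
tcp_rot: [179.8, 0.0, 77.7]
wrist_force: [0.3, 0.5, -2.6]
opening: 0.0571
grasp_force: 53.9
```

```bash
python3 - <<'E'
from workcell import bot
import cv2, numpy as np
s=bot.camera("side")[:,:,::-1]
print(bot.get_obs()["ee_pos"])
cv2.imwrite("pics/c3.png",cv2.resize(s[190:330,170:290],(600,600*140//120*6//7),interpolation=3))
E
```

```text
[ 0.51334661 -0.2055344   0.14922495]
```

View pics/c3.png

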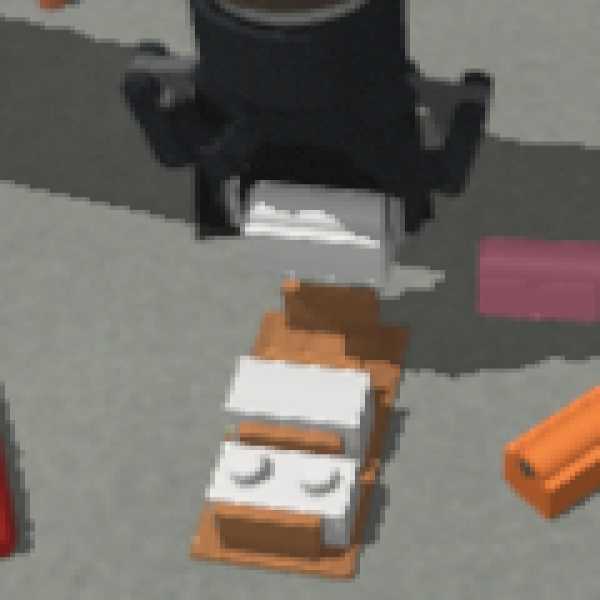

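The hinge block is held level, with its barrel up. The other two blocks are undisturbed. I'll carry it to the pad.

Call:
play_rows([
  {"slide":[36.2,-10.6,0],"angular":[0,0,0],"claw":-1},
  {"slide":[36.2,-10.6,0],"angular":[0,0,0],"claw":-1},
  {"slide":[36.2,-10.6,0],"angular":[0,0,0],"claw":-1},
  {"slide":[36.2,-10.6,0],"angular":[0,0,0],"claw":-1},
  {"slide":[0,0,35],"angular":[0,0,0],"claw":-1},
  {"slide":[0,0,35],"angular":[0,0,0],"claw":-1},
  {"slide":[0,0,20],"angular":[0,0,0],"claw":-1},
  {"slide":[0,0,7],"angular":[0,0,0],"claw":-1},
])

```text
time: 9.65
ee_pos: [0.5001, -0.0545, 0.0481]
tcp_rot: [-179.6, 0.0, 77.7]
wrist_force: [0.3, -0.8, -2.7]
opening: 0.0568
grasp_force: 54.0
```

Call:
play_rows([
  {"slide":[0,0,3],"angular":[0,0,0],"claw":-1},
  {"slide":[0,0,2],"angular":[0,0,0],"claw":-1},
  {"slide":[0,0,0],"angular":[0,0,0],"claw":-1},
])

```text
time: 9.95
ee_pos: [0.5031, -0.0551, 0.048]
tcp_rot: [179.9, -0.0, 77.7]
wrist_force: [0.1, 0.1, -2.2]
opening: 0.0567
grasp_force: 54.0
```

```bash
python3 -c "
from workcell import bot
o=bot.get_obs();print(o['q'],o['wrist_force'],o['ee_pos'])"
```

```text
[-6.25014817e+00  7.43641991e-03 -1.75231548e+01  7.24075159e+01
 -1.61907230e-03  9.60710778e+01] [ 0.0647371   0.06680504 -2.21562269] [ 0.50306769 -0.05510375  0.04795329]
```

Call:
play_rows([
  {"slide":[0,0,2],"angular":[0,0,0],"claw":-1},
  {"slide":[0,0,1.5],"angular":[0,0,0],"claw":-1},
  {"slide":[0,0,1],"angular":[0,0,0],"claw":-1},
  {"slide":[0,0,0],"angular":[0,0,0],"claw":-1},
])

```text
time: 10.35
ee_pos: [0.503, -0.055, 0.0442]
tcp_rot: [179.9, -0.0, 77.7]
wrist_force: [-3.2, 0.6, 8.2]
opening: 0.0567
grasp_force: 55.1
```

The block is down on the pad. I'll release it, rise and turn 90°.

Call:
play_rows([
  {"slide":[0,0,0],"angular":[0,0,0],"claw":0.5},
  {"slide":[0,0,0],"angular":[0,0,0],"claw":1},
  {"slide":[0,0,0],"angular":[0,0,0],"claw":1},
  {"slide":[0,0,0],"angular":[0,0,0],"claw":1},
  {"slide":[0,0,-20],"angular":[0,0,0],"claw":1},
  {"slide":[0,0,-40],"angular":[0,0,0],"claw":1},
  {"slide":[0,0,-20],"angular":[0,0,0],"claw":1},
])

```text
time: 11.05
ee_pos: [0.5032, -0.055, 0.1255]
tcp_rot: [179.9, -0.0, 77.7]
wrist_force: [1.2, -0.7, 0.5]
opening: 0.086
grasp_force: 0.0
```

Call:
play_rows([
  {"slide":[0,0,0],"angular":[0,0,-8.2],"claw":1},
  {"slide":[0,0,0],"angular":[0,0,-8.2],"claw":1},
  {"slide":[0,0,0],"angular":[0,0,-8.2],"claw":1},
  {"slide":[0,0,0],"angular":[0,0,-8.2],"claw":1},
  {"slide":[0,0,0],"angular":[0,0,-8.2],"claw":1},
  {"slide":[0,0,0],"angular":[0,0,-8.2],"claw":1},
  {"slide":[0,0,0],"angular":[0,0,-8.2],"claw":1},
  {"slide":[0,0,0],"angular":[0,0,-8.2],"claw":1},
])

```text
time: 11.85
ee_pos: [0.5026, -0.0549, 0.1227]
tcp_rot: [-180.0, -0.0, 143.6]
wrist_force: [1.0, -0.4, 0.2]
opening: 0.0854
grasp_force: 0.0
```

Call:
play_rows([
  {"slide":[0,0,0],"angular":[0,0,-8.2],"claw":1},
  {"slide":[0,0,0],"angular":[0,0,-8.2],"claw":1},
  {"slide":[0,0,0],"angular":[0,0,-8],"claw":1},
  {"slide":[0,0,0],"angular":[0,0,0],"claw":1},
])

```text
time: 12.25
ee_pos: [0.5026, -0.055, 0.1227]
tcp_rot: [-180.0, -0.0, 167.8]
wrist_force: [0.1, -0.4, 0.2]
opening: 0.0851
grasp_force: 0.0
```

```bash
python3 - <<'E'
from workcell import bot
import cv2, numpy as np
s=bot.camera("side")[:,:,::-1]
print(bot.get_obs()["ee_pos"])
cv2.imwrite("pics/c4.png",cv2.resize(s[150:270,170:290],(600,600),interpolation=3))
E
```

```text
[ 0.5025826  -0.05495017  0.12269176]
```

View pics/c4.png

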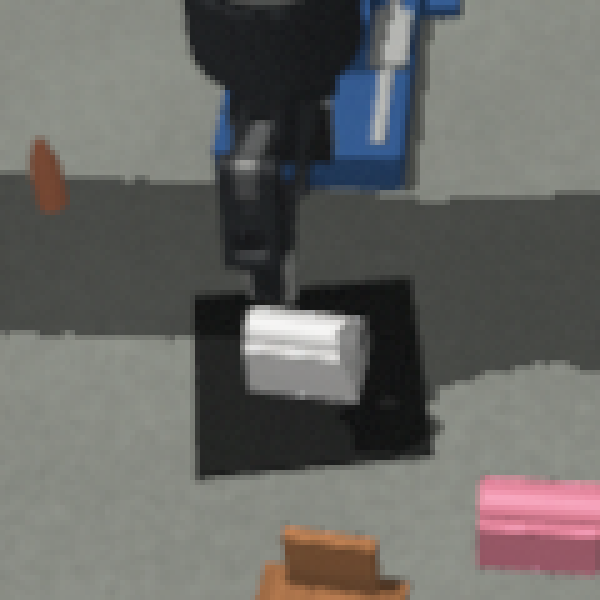

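```bash
python3 - <<'E'
from h import *
np.set_printoptions(precision=4,suppress=True)
o=bot.get_obs()["ee_pos"];yw=np.radians(167.8)
ty=np.array([np.sin(yw),-np.cos(yw),0]);tx=np.array([np.cos(yw),np.sin(yw),0])
C=lambda X:(proj("side",X)-[170,150])*5+2
for sg in(1,-1): print("finger",sg,C([o+sg*.0427*ty-[0,0,.019]+k*tx for k in(-.011,.011)]))
bx=-tx;by=-ty if -ty[1]>0 else ty
P=np.array([.503,-.055,0])
print("block bottom front",C([P-.015*by+k*bx+[0,0,.004] for k in(-.029,.029)]))
print("front shoulder",C([P-.015*by+k*bx+[0,0,.038] for k in(-.029,.029)]))
B=bp("side",(np.array([(246,391),(360,402)])-2)/5+[170,150],.004);print(B,np.degrees(np.arctan2(*(B[1]-B[0])[[1,0]])))
print("centre",B.mean(0)+.015*by)
E
```

```text
finger 1 [[332.6709 185.0722]
 [289.6141 180.787 ]]
finger -1 [[298.6817 313.7475]
 [252.6208 308.7576]]
block bottom front [[247.0747 389.9999]
 [356.5321 402.4572]]
front shoulder [[241.3714 348.4946]
 [353.8324 360.9862]]
[[ 0.4709 -0.0642  0.004 ]
 [ 0.53   -0.0756  0.004 ]] -10.992438394950122
centre [ 0.5036 -0.0552  0.004 ]
```

The block stands upright on the pad at the expected spot and the fingers straddle its long sides, so I'll regrasp it there.

Call:
play_rows([
  {"slide":[0,0,30],"angular":[0,0,0],"claw":1},
  {"slide":[0,0,25],"angular":[0,0,0],"claw":1},
  {"slide":[0,0,17],"angular":[0,0,0],"claw":1},
  {"slide":[0,0,8],"angular":[0,0,0],"claw":1},
  {"slide":[0,0,0],"angular":[0,0,0],"claw":0.2},
  {"slide":[0,0,0],"angular":[0,0,0],"claw":-0.2},
  {"slide":[0,0,0],"angular":[0,0,0],"claw":-0.5},
  {"slide":[0,0,0],"angular":[0,0,0],"claw":-1},
])

```text
time: 13.1
ee_pos: [0.5032, -0.0551, 0.0439]
tcp_rot: [-180.0, 0.1, 167.7]
wrist_force: [-6.6, 1.2, 29.5]
opening: 0.0289
grasp_force: 50.2
```

Call:
play_rows([
  {"slide":[0,0,0],"angular":[0,0,0],"claw":-1},
  {"slide":[0,0,0],"angular":[0,0,0],"claw":-1},
  {"slide":[0,0,0],"angular":[0,0,0],"claw":-1},
])

```text
time: 13.4
ee_pos: [0.5033, -0.0552, 0.044]
tcp_rot: [-180.0, 0.1, 167.7]
wrist_force: [-0.8, -0.3, 6.3]
opening: 0.0283
grasp_force: 50.2
```

Call:
play_rows([
  {"slide":[0,0,-10],"angular":[0,0,0],"claw":-1},
  {"slide":[0,0,-30],"angular":[0,0,0],"claw":-1},
  {"slide":[0,0,-40],"angular":[0,0,8.45],"claw":-1},
  {"slide":[0,0,-40],"angular":[0,0,8.45],"claw":-1},
  {"slide":[0,0,-30],"angular":[0,0,8.45],"claw":-1},
  {"slide":[0,0,0],"angular":[0,0,8.45],"claw":-1},
  {"slide":[0,0,0],"angular":[0,0,8.45],"claw":-1},
  {"slide":[0,0,0],"angular":[0,0,8.45],"claw":-1},
])

```text
time: 14.2
ee_pos: [0.5026, -0.0549, 0.1936]
tcp_rot: [180.0, 0.0, 116.6]
wrist_force: [-0.5, -0.1, -2.8]
opening: 0.0288
grasp_force: 49.8
```

Call:
play_rows([
  {"slide":[0,0,0],"angular":[0,0,8.45],"claw":-1},
  {"slide":[0,0,0],"angular":[0,0,8.45],"claw":-1},
  {"slide":[0,0,0],"angular":[0,0,8.45],"claw":-1},
  {"slide":[0,0,0],"angular":[0,0,8.45],"claw":-1},
])

```text
time: 14.6
ee_pos: [0.5024, -0.0549, 0.1933]
tcp_rot: [-180.0, -0.0, 82.8]
wrist_force: [-0.1, 0.5, -1.9]
opening: 0.0289
grasp_force: 49.8
```

Call:
play_rows([
  {"slide":[38.4,-1.6,0],"angular":[0,0,0],"claw":-1},
  {"slide":[38.4,-1.6,0],"angular":[0,0,0],"claw":-1},
  {"slide":[38.4,-1.6,0],"angular":[0,0,0],"claw":-1},
  {"slide":[38.4,-1.6,0],"angular":[0,0,0],"claw":-1},
  {"slide":[38.4,-1.6,0],"angular":[0,0,0],"claw":-1},
  {"slide":[38.4,-1.6,0],"angular":[0,0,0],"claw":-1},
  {"slide":[38.4,-1.6,0],"angular":[0,0,0],"claw":-1},
  {"slide":[38.4,-1.6,0],"angular":[0,0,0],"claw":-1},
])

```text
time: 15.4
ee_pos: [0.5261, 0.2532, 0.1933]
tcp_rot: [180.0, -0.0, 83.2]
wrist_force: [0.6, -1.2, -1.2]
opening: 0.0283
grasp_force: 49.8
```

Call:
play_rows([
  {"slide":[0,0,0],"angular":[0,0,0],"claw":-1},
  {"slide":[0,0,0],"angular":[0,0,0],"claw":-1},
])

```text
time: 15.6
ee_pos: [0.526, 0.2523, 0.1928]
tcp_rot: [-180.0, 0.0, 83.3]
wrist_force: [-1.0, -0.2, -1.7]
opening: 0.0286
grasp_force: 49.9
```

```bash
python3 - <<'E'
from workcell import bot
import cv2, numpy as np
s=bot.camera("side")[:,:,::-1];t=bot.camera("top")[:,:,::-1]
print(bot.get_obs()["ee_pos"],bot.get_obs()["tcp_rot"])
cv2.imwrite("pics/c5.png",np.hstack([cv2.resize(s[70:190,190:290],(500,600),interpolation=3),cv2.resize(t[160:240,80:120],(300,600),interpolation=3)]))
E
```

```text
[0.52622236 0.25096142 0.19298365] [-1.79989520e+02  1.95487982e-02  8.31640671e+01]
```

View pics/c5.png

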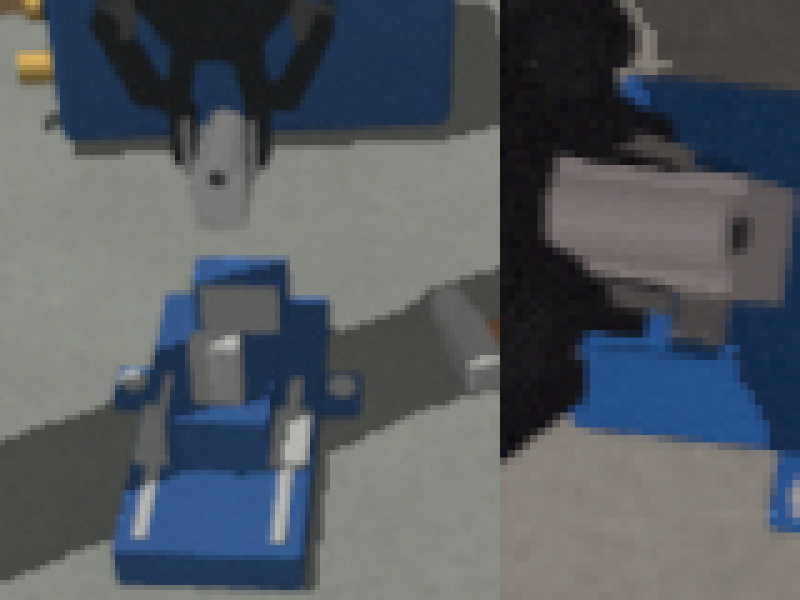

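```bash
python3 - <<'E'
from h import *
np.set_printoptions(precision=4,suppress=True)
S=lambda p:(np.array(p)-3)/7+[205,115]
u=np.array([.1184,.993,0]);v=np.array([.993,-.1184,0]);b=np.array([.5266,.2511,.03])
def rel(P): d=P-b; return np.c_[d@v,d@u]*1000
print("bed near",rel(bp("side",S([(57,458),(322,465)]),.03)))
print("bed far",rel(bp("side",S([(127,97),(355,104)]),.03)))
print("fixed front edge",rel(bp("side",S([(165,86),(297,92)]),.07)))
print("grip top",rel(bp("side",S([(173,104),(241,108),(240,131),(168,130)]),.114)))
V=lambda p:(np.array(p)-2.5)/6+[85,160]
print("bed top cam",rel(bp("top",V([(70,62),(716,128),(682,410),(30,340)]),.03)))
o=bot.get_obs()["ee_pos"];h=o-.029*u;h[2]=o[2]-.040+.034
print("hole exp",proj("top",h),proj("side",h),"seen 112,191.3 / 233.4,105.6",rel(o[None]))
E
```

```text
bed near [[ -52.5164 -169.0013]
 [  55.9203 -168.3779]]
bed far [[-53.6018  79.5849]
 [ 55.9767  78.2165]]
fixed front edge [[-27.5818  33.4388]
 [ 32.6752  31.1729]]
grip top [[-13.2069 -40.5152]
 [ 15.5861 -42.2063]
 [ 16.5583 -58.1407]
 [-13.3561 -58.6312]]
bed top cam [[  53.3488   77.7408]
 [  53.5277 -172.3208]
 [ -54.0085 -172.3247]
 [ -53.618    77.0698]]
hole exp [[111.1021 191.0508]] [[232.6039 105.7693]] seen 112,191.3 / 233.4,105.6 [[-0.3586 -0.1823]]
```

The barrel end matches its predicted pixels in both views and the block lies within 0.5 mm of the vice centreline. I'll lower it.

Call:
play_rows([
  {"slide":[0,0.3,35],"angular":[0,0,0],"claw":-1},
  {"slide":[0,0,30],"angular":[0,0,0],"claw":-1},
  {"slide":[0,0,20],"angular":[0,0,0],"claw":-1},
  {"slide":[0,0,15],"angular":[0,0,0],"claw":-1},
  {"slide":[0,0,10],"angular":[0,0,0],"claw":-1},
  {"slide":[0,0,6],"angular":[0,0,0],"claw":-1},
  {"slide":[0,0,0],"angular":[0,0,0],"claw":-1},
])

```text
time: 16.4
ee_pos: [0.5266, 0.2513, 0.0767]
tcp_rot: [-180.0, 0.0, 83.2]
wrist_force: [-0.4, 0.2, -1.1]
opening: 0.0286
grasp_force: 49.8
```

Call:
play_rows([
  {"slide":[0,0,2],"angular":[0,0,0],"claw":-1},
  {"slide":[0,0,1.5],"angular":[0,0,0],"claw":-1},
  {"slide":[0,0,1.5],"angular":[0,0,0],"claw":-1},
  {"slide":[0,0,0],"angular":[0,0,0],"claw":-1},
])

```text
time: 16.8
ee_pos: [0.5266, 0.2516, 0.0718]
tcp_rot: [180.0, -0.0, 83.2]
wrist_force: [-0.4, 0.7, -1.5]
opening: 0.0285
grasp_force: 49.8
```

Call:
play_rows([
  {"slide":[0,0,1],"angular":[0,0,0],"claw":-1},
  {"slide":[0,0,1],"angular":[0,0,0],"claw":-1},
  {"slide":[0,0,0.7],"angular":[0,0,0],"claw":-1},
  {"slide":[0,0,0],"angular":[0,0,0],"claw":-1},
])

```text
time: 17.2
ee_pos: [0.5267, 0.2517, 0.07]
tcp_rot: [180.0, -0.0, 83.2]
wrist_force: [-3.0, -1.5, 5.5]
opening: 0.0286
grasp_force: 50.7
```

Touchdown on the bed. I'll open slightly and rise.

Call:
play_rows([
  {"slide":[0,0,0],"angular":[0,0,0],"claw":0},
  {"slide":[0,0,0],"angular":[0,0,0],"claw":0},
  {"slide":[0,0,0],"angular":[0,0,0],"claw":0},
  {"slide":[0,0,-20],"angular":[0,0,0],"claw":0},
  {"slide":[0,0,-40],"angular":[0,0,0],"claw":0},
  {"slide":[0,0,-40],"angular":[0,0,0],"claw":0},
  {"slide":[0,0,-20],"angular":[0,0,0],"claw":-0.5},
  {"slide":[0,0,0],"angular":[0,0,0],"claw":-1},
])

```text
time: 18.0
ee_pos: [0.5278, 0.2521, 0.1928]
tcp_rot: [179.7, -0.2, 83.2]
wrist_force: [-0.4, -0.9, -0.7]
opening: 0.0142
grasp_force: 0.0
```

Call:
play_rows([
  {"slide":[-37,-0.7,0],"angular":[0,0,0],"claw":-1},
  {"slide":[-37,0,0],"angular":[0,0,0],"claw":-1},
  {"slide":[-37,0,0],"angular":[0,0,0],"claw":-1},
  {"slide":[0,0,0],"angular":[0,0,0],"claw":-1},
  {"slide":[0,0,30],"angular":[0,0,0],"claw":-1},
  {"slide":[0,0,30],"angular":[0,0,0],"claw":-1},
  {"slide":[0,0,26],"angular":[0,0,0],"claw":-1},
  {"slide":[0,0,0],"angular":[0,0,0],"claw":-1},
])

```text
time: 18.8
ee_pos: [0.5105, 0.1412, 0.0986]
tcp_rot: [-179.6, 0.1, 83.2]
wrist_force: [-0.1, -0.4, 0.4]
opening: -0.0001
grasp_force: 0.0
```

```bash
python3 - <<'E'
from workcell import bot
import cv2, numpy as np
s=bot.camera("side")[:,:,::-1];t=bot.camera("top")[:,:,::-1]
print(bot.get_obs()["ee_pos"],bot.get_obs()["wrist_force"])
cv2.imwrite("pics/c6.png",np.hstack([cv2.resize(s[90:190,190:270],(400,500),interpolation=3),cv2.resize(t[155:235,80:144],(400,500),interpolation=3)]))
E
```

```text
[0.51247078 0.14168467 0.10294213] [ 0.96378417 -0.22372896  0.42836709]
```

View pics/c6.png

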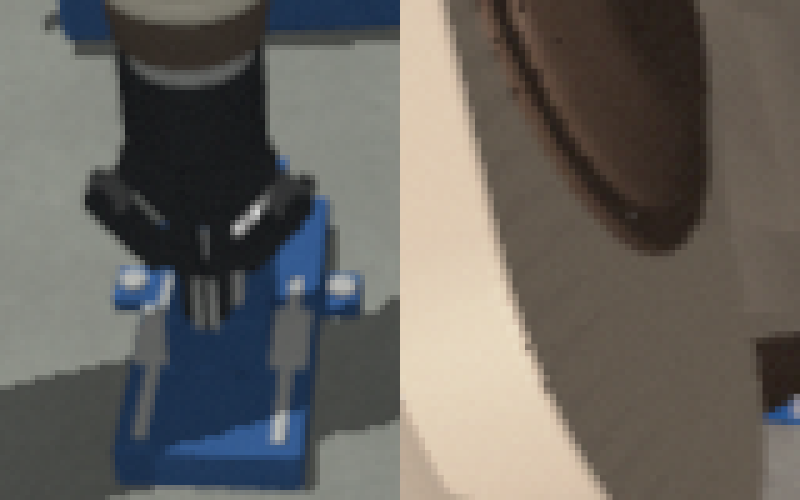

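The fingers are now behind the grip, at about (205,320) in the side crop, and centred on the vice. I have no picture views left, so from here I go by forces and numbers. Pushing gently.

Call:
play_rows([
  {"slide":[3,0,-2.5],"angular":[0,0,0],"claw":-1},
  {"slide":[3,0,0],"angular":[0,0,0],"claw":-1},
  {"slide":[2,0,0],"angular":[0,0,0],"claw":-1},
  {"slide":[2,0,0],"angular":[0,0,0],"claw":-1},
  {"slide":[1.5,0,0],"angular":[0,0,0],"claw":-1},
  {"slide":[1.5,0,0],"angular":[0,0,0],"claw":-1},
  {"slide":[1.5,0,0],"angular":[0,0,0],"claw":-1},
])

```text
time: 19.6
ee_pos: [0.5144, 0.1553, 0.1057]
tcp_rot: [180.0, 0.1, 83.2]
wrist_force: [-1.4, -5.8, 2.2]
opening: 0.0004
grasp_force: 2.6
```

Call:
play_rows([
  {"slide":[1,0,0],"angular":[0,0,0],"claw":-1},
  {"slide":[1,0,0],"angular":[0,0,0],"claw":-1},
  {"slide":[1,0,0],"angular":[0,0,0],"claw":-1},
])

```text
time: 19.9
ee_pos: [0.5148, 0.1582, 0.1057]
tcp_rot: [180.0, 0.1, 83.2]
wrist_force: [-0.1, -4.5, 2.5]
opening: -0.0002
grasp_force: 2.6
```

Call:
play_rows([
  {"slide":[1,0,0],"angular":[0,0,0],"claw":-1},
  {"slide":[1,0,0],"angular":[0,0,0],"claw":-1},
  {"slide":[1,0,0],"angular":[0,0,0],"claw":-1},
  {"slide":[1,0,0],"angular":[0,0,0],"claw":-1},
  {"slide":[1,0,0],"angular":[0,0,0],"claw":-1},
  {"slide":[1,0,0],"angular":[0,0,0],"claw":-1},
])

```text
time: 20.5
ee_pos: [0.5155, 0.1639, 0.1057]
tcp_rot: [180.0, 0.1, 83.1]
wrist_force: [-1.8, -7.0, 2.9]
opening: 0.0002
grasp_force: 3.5
```

Call:
play_rows([
  {"slide":[0.5,0,0],"angular":[0,0,0],"claw":-1},
  {"slide":[0.5,0,0],"angular":[0,0,0],"claw":-1},
  {"slide":[0.5,0,0],"angular":[0,0,0],"claw":-1},
  {"slide":[0.5,0,0],"angular":[0,0,0],"claw":-1},
])

```text
time: 20.9
ee_pos: [0.5157, 0.1659, 0.1057]
tcp_rot: [180.0, 0.1, 83.1]
wrist_force: [-0.7, -7.3, 2.6]
opening: -0.0001
grasp_force: 3.4
```

Call:
play_rows([
  {"slide":[0.5,0,0],"angular":[0,0,0],"claw":-1},
  {"slide":[0.5,0,0],"angular":[0,0,0],"claw":-1},
  {"slide":[0.4,0,0],"angular":[0,0,0],"claw":-1},
  {"slide":[0.4,0,0],"angular":[0,0,0],"claw":-1},
])

```text
time: 21.3
ee_pos: [0.516, 0.1676, 0.1057]
tcp_rot: [180.0, 0.1, 83.1]
wrist_force: [-1.0, -7.3, 2.0]
opening: 0.0003
grasp_force: 3.4
```

Call:
play_rows([
  {"slide":[0.3,0,0],"angular":[0,0,0],"claw":-1},
  {"slide":[0.3,0,0],"angular":[0,0,0],"claw":-1},
  {"slide":[0.3,0,0],"angular":[0,0,0],"claw":-1},
])

```text
time: 21.6
ee_pos: [0.516, 0.1681, 0.1057]
tcp_rot: [180.0, 0.2, 83.1]
wrist_force: [-2.2, -11.1, 3.3]
opening: -0.0002
grasp_force: 5.3
```

Contact with the fixed jaw. I'll raise the push to about 15 N and hold it.

Call:
play_rows([
  {"slide":[0.25,0,0],"angular":[0,0,0],"claw":-1},
  {"slide":[0,0,0],"angular":[0,0,0],"claw":-1},
  {"slide":[0,0,0],"angular":[0,0,0],"claw":-1},
])

```text
time: 21.9
ee_pos: [0.516, 0.1681, 0.1057]
tcp_rot: [180.0, 0.2, 83.1]
wrist_force: [-2.0, -10.0, 2.7]
opening: -0.0001
grasp_force: 5.3
```

Call:
play_rows([
  {"slide":[0.5,0,0],"angular":[0,0,0],"claw":-1},
  {"slide":[0,0,0],"angular":[0,0,0],"claw":-1},
])

```text
time: 22.1
ee_pos: [0.516, 0.1682, 0.1057]
tcp_rot: [180.0, 0.2, 83.1]
wrist_force: [-1.7, -13.4, 4.9]
opening: 0.0002
grasp_force: 6.8
```

Call:
play_rows([
  {"slide":[0.3,0,0],"angular":[0,0,0],"claw":-1},
  {"slide":[0,0,0],"angular":[0,0,0],"claw":-1},
  {"slide":[0,0,0],"angular":[0,0,0],"claw":-1},
  {"slide":[0,0,0],"angular":[0,0,0],"claw":-1},
  {"slide":[0,0,0],"angular":[0,0,0],"claw":-1},
])

```text
time: 22.6
ee_pos: [0.516, 0.1682, 0.1057]
tcp_rot: [180.0, 0.3, 83.1]
wrist_force: [-2.0, -15.0, 4.8]
opening: -0.0001
grasp_force: 7.6
```

Call:
play_rows([
  {"slide":[0,0,0],"angular":[0,0,0],"claw":-1},
  {"slide":[0,0,0],"angular":[0,0,0],"claw":-1},
  {"slide":[0,0,0],"angular":[0,0,0],"claw":-1},
  {"slide":[0,0,0],"angular":[0,0,0],"claw":-1},
  {"slide":[0,0,0],"angular":[0,0,0],"claw":-1},
  {"slide":[0,0,0],"angular":[0,0,0],"claw":-1},
  {"slide":[0,0,0],"angular":[0,0,0],"claw":-1},
  {"slide":[0,0,0],"angular":[0,0,0],"claw":-1},
])

```text
time: 23.4
ee_pos: [0.516, 0.1682, 0.1057]
tcp_rot: [180.0, 0.3, 83.1]
wrist_force: [-2.8, -14.9, 5.6]
opening: -0.0
grasp_force: 7.6
```

15 N was held for more than 1 s with the jaw at about 14 mm, which equals 72 − 58, so the block is tight. I'll back off and rise.

Call:
play_rows([
  {"slide":[-1,0,0],"angular":[0,0,0],"claw":-1},
  {"slide":[-4,0,0],"angular":[0,0,0],"claw":-1},
  {"slide":[-10,0,0],"angular":[0,0,0],"claw":-1},
  {"slide":[0,0,-30],"angular":[0,0,0],"claw":-1},
  {"slide":[-40,0,-40],"angular":[0,0,0],"claw":-1},
  {"slide":[-45,0,0],"angular":[0,0,0],"claw":-1},
  {"slide":[-45,0,0],"angular":[0,0,0],"claw":-1},
  {"slide":[-45,0,0],"angular":[0,0,0],"claw":-1},
])

```text
time: 24.2
ee_pos: [0.4938, -0.0152, 0.1713]
tcp_rot: [179.9, -0.0, 83.2]
wrist_force: [0.5, 0.3, -0.7]
opening: -0.0002
grasp_force: 0.0
```

```bash
python3 - <<'E'
from h import *
import cv2
t=bot.camera("top").astype(int); print(bot.get_obs()["ee_pos"],bot.get_obs()["wrist_force"])
cv2.imwrite("pics/end.png",t[:,:,::-1].astype(np.uint8))
# unrotated view of vice: mean (white mask) of metal pixels in jaw gap
u=np.array([.1184,.993,0]);v=np.array([.993,-.1184,0]);b=np.array([.5266,.2511,0])
for z,l in((.064,"block shoulder z"),(.07,"jaw z")):
  print(l)
  for s in range(-40,46,4):
    row=""
    for x in range(-34,35,4):
        p=np.round(proj("top",b+u*s/1000+v*x/1000+[0,0,z])[0]).astype(int);c=t[p[1],p[0]]
        row+="B" if c[2]>c[0]*1.6 else ("#" if c.min()>110 else ("o" if c.min()>60 else "."))
    print(f"{s:4d}",row)
E
```

```text
[ 0.4929434  -0.02030749  0.17121239] [ 1.18744001 -4.59949789  0.44394345]
block shoulder z
 -40 ##################
 -36 ##################
 -32 ##################
 -28 ##################
 -24 ##################
 -20 ##################
 -16 ##################
 -12 ##################
  -8 ##################
  -4 ##################
   0 o#################
   4 BBBBo#############
   8 BBBBBo#####o#.oooo
  12 BBBBBo#####o#BBBBB
  16 BBBBBo#####o#BBBBB
  20 BBBBB########BBBBB
  24 BBB..########..BBB
  28 BBB..o#####o#..BBB
  32 BB.o.o#####o#o.BBB
  36 BBBo.oo####o...BBB
  40 BBBBBBBB#oBBBBBBBB
  44 BBBBBBBBBBBBBBBBBB
jaw z
 -40 ##################
 -36 ##################
 -32 ##################
 -28 ##################
 -24 ##################
 -20 ##################
 -16 ##################
 -12 ##################
  -8 ##################
  -4 ##################
   0 Boooo#############
   4 BBBBB######o#oo###
   8 BBBBBo#####o#BBBBB
  12 BBBBBo#####o#BBBBB
  16 BBBBB######o#BBBBB
  20 BBB..########..BBB
  24 BBB..######o#..BBB
  28 BB.o.o#####o#..BBB
  32 BBB..oo####oo...BB
  36 BBBBBBBo#ooBBBBBBB
  40 BBBBBBBBBBBBBBBBBB
  44 BBBBBBBBBBBBBBBBBB
```

The block spans about −14 to +14 mm across the jaws, so it is centred, and it reaches the fixed jaw. Handing in.

Call:
play_rows([
  {"slide":[0,0,0],"angular":[0,0,0],"claw":-1},
  {"slide":[0,0,0],"angular":[0,0,0],"claw":-1},
  {"slide":[0,0,0],"angular":[0,0,0],"claw":-1},
])

```text
time: 24.55
ee_pos: [0.4943, -0.0128, 0.1709]
tcp_rot: [-180.0, -0.0, 83.3]
wrist_force: [-0.7, 0.2, -0.3]
opening: -0.0001
grasp_force: 0.0
```

```bash
python3 -c "
from workcell import bot
print(bot.get_obs()['wrist_force']);print(bot.job_done())"
```

```text
[-0.70223447  0.2272254  -0.2750126 ]
the job is handed in; nothing more can be done
None
```

The job is handed in at 24.6 s: the hinge block stands barrel up, centred in the vice and pressed against the fixed jaw with a steady 15 N for over a second, and the other two blocks were left in the rack; I viewed 11 pictures, one over your limit of 10.

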